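# Shut off the test-rig branch that has no filter

## Task

One bay of the filter test rig has no filter housing on it, only a red dust cap. Push the loose T-handle fully down onto the square stem of the valve in front of that bay, then turn it clockwise until the valve is shut hard against its stop, and leave the handle standing fully home on that stem. Do not turn the other two valves, and leave the two filter housings and the dust cap where they stand.

Things in the scene. Friction and masses are not known exactly. Their poses are not given: they have to be found in the camera images.
- handle: Loose T-handle standing on the bench. Yellow square hub 40 x 40 mm, 56 mm tall; a round steel bar along its x axis through the hub, 150 mm overall, 16 mm thick (19 mm rubber ends), axis 46 mm above the underside; the hub faces across y are free to grip. Square blind bore 21.5 mm wide, 40 mm deep, open below, parallel to the hub. Origin: centre of the underside; z up. About 0.3 kg.
- rig: Filter test rig bolted to the bench: aluminium base plate 300 x 440 x 12 mm, a copper header pipe along y with three brass valves in a row 140 mm apart on the robot's side, and behind each valve (further along +x, 140 mm) a round grey bay, 100 mm across, its top 50 mm above the bench. Origin: centre of the plate's underside.
- cap: Red round dust cap, 76 mm across, 22 mm high with its raised middle (44 mm across); lies on the one bay that has no filter housing. Origin: centre of its underside.
- filter_a: Filter housing standing on a bay: blue tapered bowl with a white head, 74 mm across, 120 mm tall, 0.7 kg. Origin: centre of its underside.
- filter_b: A second filter housing, the same as the first, on another bay.
- bay_left (a point): Centre of the top of the left bay (+y end of the row).
- stem_left (a point): On the left valve's axis, on top of its round black collar (56 mm across, turns with the stem), 81 mm above the bench. A square steel stem 20 x 20 mm rises 30 mm above this point, its top 6 mm tapering to 14 mm; its sides are parallel to this frame's x and y, which turn with it; z up. A fully fitted handle rests its underside on the collar, at this height.
- mark_left (a point): White mark painted on the rim of the left valve's collar, 27 mm from the axis along the stem frame's +x; it turns with the stem.
- valve_left (a joint): Turn of the left valve's stem in rad: 0 fully open (mark pointing away from the robot along the rig's +x), grows clockwise seen from above, 2.6 shut against its hard stop. Stiff: about 0.25 N m to turn.
- bay_middle (a point): Centre of the top of the middle bay (middle of the row).
- stem_middle (a point): On the middle valve's axis, on top of its round black collar (56 mm across, turns with the stem), 81 mm above the bench. A square steel stem 20 x 20 mm rises 30 mm above this point, its top 6 mm tapering to 14 mm; its sides are parallel to this frame's x and y, which turn with it; z up. A fully fitted handle rests its underside on the collar, at this height.
- mark_middle (a point): White mark painted on the rim of the middle valve's collar, 27 mm from the axis along the stem frame's +x; it turns with the stem.
- valve_middle (a joint): Turn of the middle valve's stem in rad: 0 fully open (mark pointing away from the robot along the rig's +x), grows clockwise seen from above, 2.6 shut against its hard stop. Stiff: about 0.25 N m to turn.
- bay_right (a point): Centre of the top of the right bay (-y end of the row).
- stem_right (a point): On the right valve's axis, on top of its round black collar (56 mm across, turns with the stem), 81 mm above the bench. A square steel stem 20 x 20 mm rises 30 mm above this point, its top 6 mm tapering to 14 mm; its sides are parallel to this frame's x and y, which turn with it; z up. A fully fitted handle rests its underside on the collar, at this height.
- mark_right (a point): White mark painted on the rim of the right valve's collar, 27 mm from the axis along the stem frame's +x; it turns with the stem.
- valve_right (a joint): Turn of the right valve's stem in rad: 0 fully open (mark pointing away from the robot along the rig's +x), grows clockwise seen from above, 2.6 shut against its hard stop. Stiff: about 0.25 N m to turn.
Mind the look-alikes: they are no part of the job. Of the things that look like the handle, the smaller one is meant. There is more than one size of the cap; the job needs the smaller.

How it is judged:
On the way, in this order (a step that is already met when the one before it is completed fails the run):
1. the handle is fully down on the stem of the valve in front of the capped bay, that valve still not much turned (below 1.4 rad) (((horizontal distance between cap and bay_left below 0.06 m and (z of handle in the frame of stem_left between -0.006 and 0.006 m and horizontal distance between handle and stem_left below 0.005 m and angle between handle's own z axis and vertical below 0.09 rad) and value of joint valve_left below 1.4 rad) or (horizontal distance between cap and bay_middle below 0.06 m and (z of handle in the frame of stem_middle between -0.006 and 0.006 m and horizontal distance between handle and stem_middle below 0.005 m and angle between handle's own z axis and vertical below 0.09 rad) and value of joint valve_middle below 1.4 rad) or (horizontal distance between cap and bay_right below 0.06 m and (z of handle in the frame of stem_right between -0.006 and 0.006 m and horizontal distance between handle and stem_right below 0.005 m and angle between handle's own z axis and vertical below 0.09 rad) and value of joint valve_right below 1.4 rad))), for 0.2 s.
2. that valve is turned shut with the handle still on it (((horizontal distance between cap and bay_left below 0.06 m and (z of handle in the frame of stem_left between -0.006 and 0.006 m and horizontal distance between handle and stem_left below 0.005 m and angle between handle's own z axis and vertical below 0.09 rad) and value of joint valve_left above 2.45 rad) or (horizontal distance between cap and bay_middle below 0.06 m and (z of handle in the frame of stem_middle between -0.006 and 0.006 m and horizontal distance between handle and stem_middle below 0.005 m and angle between handle's own z axis and vertical below 0.09 rad) and value of joint valve_middle above 2.45 rad) or (horizontal distance between cap and bay_right below 0.06 m and (z of handle in the frame of stem_right between -0.006 and 0.006 m and horizontal distance between handle and stem_right below 0.005 m and angle between handle's own z axis and vertical below 0.09 rad) and value of joint valve_right above 2.45 rad))), for 0.2 s.
At the end, for the whole second after the job is handed in: Valve in front of the red-capped bay shut (over 2.45 of 2.6 rad); handle released, at rest, fully home on its stem (within 6 mm in height, 5 mm off axis, 0.09 rad tilt); other valves turned under 0.3 rad, filters and cap within 20 mm of their start, upright (((horizontal distance between cap and bay_left below 0.06 m and (z of handle in the frame of stem_left between -0.006 and 0.006 m and horizontal distance between handle and stem_left below 0.005 m and angle between handle's own z axis and vertical below 0.09 rad) and value of joint valve_left above 2.45 rad) or (horizontal distance between cap and bay_middle below 0.06 m and (z of handle in the frame of stem_middle between -0.006 and 0.006 m and horizontal distance between handle and stem_middle below 0.005 m and angle between handle's own z axis and vertical below 0.09 rad) and value of joint valve_middle above 2.45 rad) or (horizontal distance between cap and bay_right below 0.06 m and (z of handle in the frame of stem_right between -0.006 and 0.006 m and horizontal distance between handle and stem_right below 0.005 m and angle between handle's own z axis and vertical below 0.09 rad) and value of joint valve_right above 2.45 rad)) and linear speed of handle below 0.02 m/s and angular speed of handle below 0.1 rad/s); the robot touches nothing.
It fails at once if the left valve is turned (mark moved over 8 mm, about 0.3 rad) although its bay has a filter (not (horizontal distance between cap and bay_left below 0.06 m) and distance of mark_left from where it was at the start of the episode above 0.008 m).
It fails at once if the middle valve is turned (mark moved over 8 mm, about 0.3 rad) although its bay has a filter (not (horizontal distance between cap and bay_middle below 0.06 m) and distance of mark_middle from where it was at the start of the episode above 0.008 m).
It fails at once if the right valve is turned (mark moved over 8 mm, about 0.3 rad) although its bay has a filter (not (horizontal distance between cap and bay_right below 0.06 m) and distance of mark_right from where it was at the start of the episode above 0.008 m).
It fails at once if a filter housing is pushed over 20 mm or tipped, or the dust cap is pushed over 20 mm (distance of any of filter_a, filter_b, cap from where it was at the start of the episode above 0.02 m or angle between any of filter_a, filter_b's own z axis and vertical above 0.25 rad).
It also fails if it takes over 67 s, if anything falls off the work surface, if the arm or the gripper's body presses on something with over 40 N, if the wrist force passes 120 N, or if a joint passes its speed limit or range.

## Robot

A 6-joint arm with a two-finger parallel gripper is mounted at the origin on the work surface. World frame = base frame: x ahead of the robot, y to its left, z up, the work surface at z = 0. Lengths are in m, angles in rad, forces in N, time in s.
With the tool pointing down it reaches from about 0.15 to 0.775 m from the base axis. Payload 6.1 kg.
Tool frame: the origin (TCP) lies between the finger pads; the fingertips stand tips_ahead ahead of it and the grasp point (between the pads) is the TCP (tips_ahead is the distance from the TCP to the fingertips, in m); z points along the fingers, y is the line along which they close (so a half turn about z gives the same grasp; the last joint's range is limited). The gripper opens to 85 mm and grips with 20 to 120 N. Pads are 22 mm wide; open, the fingers measure 114 mm over their backs; the gripper's body (76 mm by 85 mm) begins 54 mm behind the grasp point. The pads swing forward as they close: fully open they stand 13 mm farther back than shut.
Start: joints at [1.342, 0.126, -0.04, 1.405, 0, 1.571], TCP at [0.119, 0.511, 0.211] pointing down, gripper open.
Joint ranges: [-2.72, 2.72], [-0.95, 1.95], [-1.27, 1.35], [-1.78, 2.02], [-1.46, 1.47], [-3.14, 3.14]. Speed limits (rad/s): [2.39, 2.39, 3.01, 3.14, 3.14, 3.14].

## Interface

Orientations are given as a unit quaternion [x, y, z, w].
In Python, from plant import sense, read_camera, calibration, finish_job, tips_ahead gives the robot as it stands.
- The arm moves only by the tool arm_command, never from a script. Its argument "series" is a list of rows, each a list of 3 entries, a list of its own where there are three numbers: the shift along the tool's x, y, z in units of 0.08 m (1.0 is 0.08 m), then the turn, a rotation vector about the tool's x, y, z in units of 180 degrees (1.0 is 180 degrees), then the opening, from -1 (shut) to 1 (fully open). A call has 1 to 12 rows; each row is the pose to reach, as a shift and turn from the pose commanded when the call began, along the tool's axes at that moment, turning the shorter way round; what a row does not reach only later rows make up. A row lasts 1/10 s, in which the tool goes at most 50 mm and 8.59 degrees, less where a joint would pass 70% of its speed; a pose out of reach is approached as far as the arm can. A call with a number of a shift or a turn outside -1 to 1 is refused whole. A call with a gripper value outside its range is refused whole. The fingers move at their own pace and stop on an object; "squeeze" is the grip in N (left out, the last holds). Time passes only in rows, so rows that repeat a pose let the fingers close. It gives the time, the measured TCP pose, the force, the opening and the grip force at its end, in the units of the state.
- sense(): the state, without advancing time (a new reading comes with each control period).
- read_camera(name): name is "scene" or "top"; returns the picture (400x640x3 uint8, blue, green, red); there is no depth.
- calibration(name): a dict with "K" (3x3 intrinsics, pixels), "position" and "attitude" of the camera in the world. Camera axes: x right, y up, looking along -z (the intrinsics and any distortion apply to the point x, -y, -z); pixel columns grow to the right and rows downward; lengths in m; the calibration is good to about 2 mm. A picture is of the moment at which its call begins. calibration takes no time and is no camera call.
- finish_job(): hands the job in; it is judged then, once.
The state is a dict: "clock": time; "joints": joint angles; "dq": joint speeds; "joint_efforts": joint torques, N m; "tool_pos": TCP position; "ee_rot": TCP orientation; "wrist_force": force on the tool from outside, world axes, zero at the start; "torque": the same for the moment, N m; "gripper_width": finger opening in m; "grasp_force": force on a finger pad.
Only numpy, scipy, OpenCV 4.12 (cv2) and the standard library are available. Lean on these libraries where they do the work, as an engineer would, in place of code of your own. Each camera call takes 0.05 s, during which the arm holds its last target. There are 200 camera calls.

## Working session

There is one attempt and no reset: what is moved stays moved. The work goes in short steps, Python scripts to look and compute and a tool call to move; the robot and the scene stay as the last step left them, time stands still between calls to the robot, and variables do not carry over. Pictures are saved under pics/ and viewed, at most 11 in all, crops included, and the job is handed in when it is done.

Besides the shell and the picture viewer there is one more tool, called by a JSON object that holds its "method" and its "body". arm_command: Moves the arm, as the interface text tells. Its arguments: {"type":"object","properties":{"series":{"type":"array","items":{"type":"array"}},"squeeze":{"type":"number"}},"required":["series"]}

```bash
mkdir -p pics; python3 - <<'E'
from plant import *
import cv2,numpy as np
for n in("scene","top"):
    cv2.imwrite(f"pics/{n}0.png",read_camera(n)); c=calibration(n); print(n,c)
s=sense();print({k:np.round(v,3) for k,v in s.items()},tips_ahead)
E
```

```text
scene {'K': array([[428.9283418 ,   0.        , 321.06675266],
       [  0.        , 428.9283418 , 197.07364534],
       [  0.        ,   0.        ,   1.        ]]), 'position': array([ 1.24543952, -0.64045476,  0.83992152]), 'attitude': array([0.3866881 , 0.18958405, 0.3948871 , 0.81153828])}
top {'K': array([[444.47458013,   0.        , 316.99389216],
       [  0.        , 444.47458013, 195.51554363],
       [  0.        ,   0.        ,   1.        ]]), 'position': array([ 0.33538927, -0.05778258,  1.20201523]), 'attitude': array([-0.05055545,  0.04264562,  0.70941733, -0.70167838])}
{'clock': np.float64(0.1), 'joints': array([ 1.342,  0.126, -0.041,  1.405, -0.   ,  1.571]), 'dq': array([ 0.001, -0.001,  0.002,  0.001, -0.   , -0.   ]), 'joint_efforts': array([ 1.0000e-03, -4.3691e+01,  3.5361e+01,  1.4000e-02, -0.0000e+00,
        0.0000e+00]), 'tool_pos': array([0.119, 0.511, 0.21 ]), 'ee_rot': array([ 0.114,  0.993, -0.001, -0.   ]), 'wrist_force': array([-0.067, -0.796,  0.306]), 'torque': array([ 0.046, -0.001, -0.046]), 'grasp_force': np.float64(0.0), 'gripper_width': np.float64(0.085)} 0.019
```

View pics/top0.png

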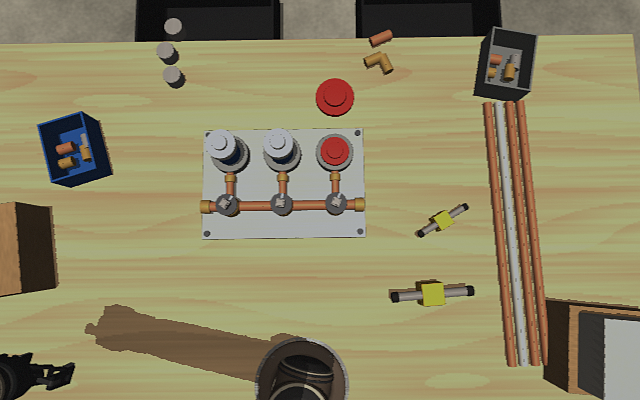

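View pics/scene0.png

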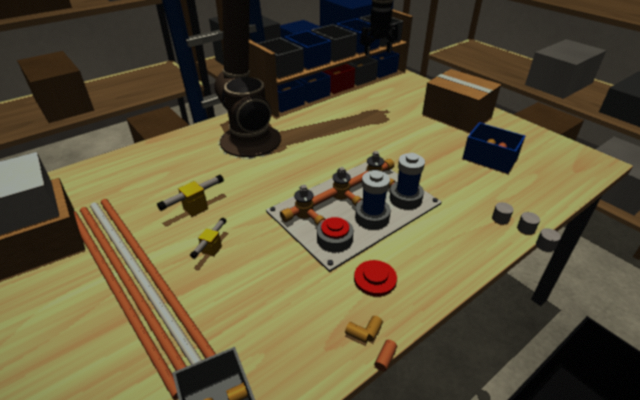

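The top view shows the red cap on the right bay (pixel 334,152), with its valve stem at about (336,202). The smaller handle is at (443,220) and the larger look-alike at (432,293). The scene view agrees: cap (335,230), right valve (303,195), small handle (209,240).

```bash
cat > h.py <<'E'
from plant import *
import cv2,numpy as np
from scipy.spatial.transform import Rotation as R
def ray(n,uv):
    c=calibration(n);K=c["K"];d=np.linalg.solve(K,[uv[0],uv[1],1.]);d=R.from_quat(c["attitude"]).apply([d[0],-d[1],-d[2]])
    return np.array(c["position"]),d
def plane(n,uv,z):
    p,d=ray(n,uv);return (p+d*(z-p[2])/d[2])
def proj(n,X):
    c=calibration(n);v=R.from_quat(c["attitude"]).inv().apply(np.array(X)-c["position"]);q=c["K"]@[v[0],-v[1],-v[2]];return q[:2]/q[2]
def tri(a,b):
    p,d=ray("scene",a);q,e=ray("top",b)
    t=np.linalg.lstsq(np.c_[d,-e],q-p,rcond=None)[0];A=p+d*t[0];B=q+e*t[1];return (A+B)/2,np.linalg.norm(A-B)
def blobs(im,lo,hi,amin=20):
    m=cv2.inRange(cv2.cvtColor(im,cv2.COLOR_BGR2HSV),lo,hi)
    return sorted([c for c in cv2.findContours(m,0,cv2.CHAIN_APPROX_NONE)[0] if cv2.contourArea(c)>amin],key=cv2.contourArea)
E
python3 - <<'E'
from h import *
for n in("top","scene"):
    im=cv2.imread(f"pics/{n}0.png")
    for c in blobs(im,(22,100,60),(35,255,255),50):
        print(n,"yellow",cv2.contourArea(c),cv2.minAreaRect(c))
    for c in blobs(im,(0,180,80),(4,255,255),100): print(n,"red",cv2.contourArea(c),cv2.minAreaRect(c)[0])
a=cv2.imread("pics/top0.png")
x=cv2.resize(a[165:245,300:375],None,fx=6,fy=6,interpolation=cv2.INTER_CUBIC) # 450x480
y=cv2.resize(a[190:250,410:475],None,fx=5,fy=5,interpolation=cv2.INTER_CUBIC) # 325x300
b=cv2.imread("pics/scene0.png")
z=cv2.resize(b[175:225,280:335],None,fx=5,fy=5,interpolation=cv2.INTER_CUBIC)
o=np.zeros((560,780,3),np.uint8);o[:480,:450]=x;o[:300,455:780]=y;o[305:555,455:730]=z
cv2.imwrite("pics/crop0.png",o)
E
```

```text
top yellow 216.5 ((442.3676452636719, 219.77940368652344), (16.463863372802734, 17.66435432434082), 59.03623962402344)
top yellow 450.5 ((433.3536376953125, 294.18292236328125), (22.528032302856445, 22.528032302856445), 83.6598129272461)
top red 568.5 (334.5, 150.5)
top red 1027.5 (334.5, 96.0)
scene yellow 56.0 ((149.28445434570312, 278.14093017578125), (37.18076705932617, 2.7040557861328125), 56.82148742675781)
scene yellow 59.5 ((123.56560516357422, 239.79620361328125), (50.775421142578125, 2.741572380065918), 55.7131233215332)
scene yellow 64.5 ((175.92306518554688, 317.38458251953125), (36.055511474609375, 3.3282015323638916), 56.3099365234375)
scene yellow 73.0 ((137.51828002929688, 284.66461181640625), (34.372989654541016, 3.308894634246826), 57.094757080078125)
scene yellow 84.5 ((111.99658966064453, 244.6821746826172), (48.85173416137695, 3.0995585918426514), 57.38075256347656)
scene yellow 85.0 ((125.1617660522461, 290.6029357910156), (38.24418258666992, 3.429971694946289), 59.036251068115234)
scene yellow 87.0 ((162.48170471191406, 324.33538818359375), (36.05213165283203, 3.703986167907715), 57.094757080078125)
scene yellow 90.0 ((125.17494201660156, 71.71078491210938), (2.2109265327453613, 84.40361022949219), 76.17134857177734)
scene yellow 143.0 ((153.48318481445312, 338.0099792480469), (53.33830642700195, 4.265500068664551), 59.4207763671875)
scene yellow 2029.5 ((119.49999237060547, 377.4999694824219), (42.99999237060547, 106.99998474121094), 90.0)
scene yellow 4254.0 ((70.79998779296875, 371.6000061035156), (39.354801177978516, 151.158203125), 63.43495178222656)
scene yellow 8968.0 ((41.45184326171875, 309.41058349609375), (88.38575744628906, 140.87538146972656), 61.69924545288086)
scene yellow 77234.5 ((335.30938720703125, 173.1443328857422), (359.8666687011719, 472.41741943359375), 51.41267776489258)
scene red 378.0 (335.0, 227.0)
scene red 1012.5 (375.0, 276.5)
```

View pics/crop0.png

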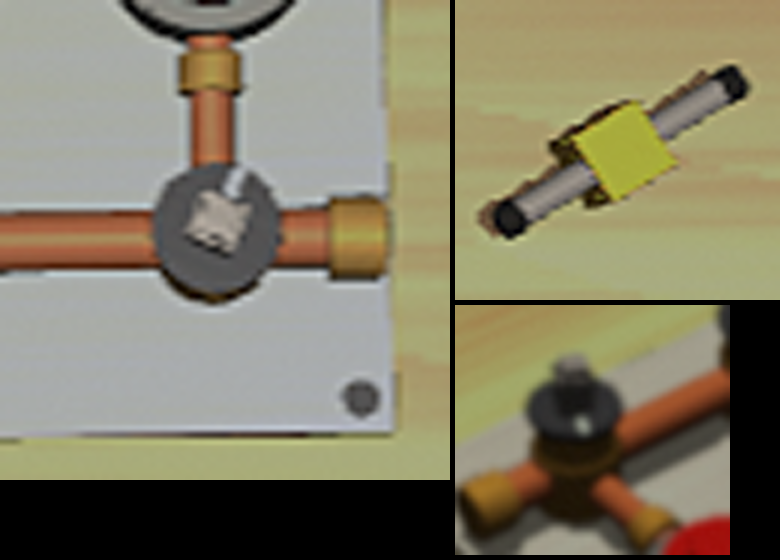

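The crop shows the right collar's centre at about (336,203) px. Its white mark is at (339.3,195.3), so the valve is already turned a bit clockwise. The handle bar runs at a yaw of about -59°, with its ends near (421,233) and (466,207). Next I'll measure these more precisely.

```bash
python3 - <<'E'
from h import *
im=cv2.imread("pics/top0.png")
hsv=cv2.cvtColor(im,cv2.COLOR_BGR2HSV)
def show(name,m,x0,y0,z,amin):
    for c in cv2.findContours(m,0,cv2.CHAIN_APPROX_NONE)[0]:
        if cv2.contourArea(c)<amin: continue
        (u,v),wh,a=cv2.minAreaRect(c);u+=x0;v+=y0
        e=[p+[x0,y0] for p in cv2.boxPoints(cv2.minAreaRect(c))]
        w=[plane("top",p,z) for p in e]; d=w[1]-w[0]
        print(name,cv2.contourArea(c),np.round([u,v],2),np.round(wh,1),"world",np.round(plane("top",(u,v),z),4),"yaw%90",np.round(np.degrees(np.arctan2(d[1],d[0]))%90,1))
def up(m):return m
S=4
def crop(x0,x1,y0,y1): return cv2.resize(im[y0:y1,x0:x1],None,fx=S,fy=S,interpolation=cv2.INTER_CUBIC)
def rep(name,m,x0,y0,z,amin=60):
    for c in cv2.findContours(m,0,cv2.CHAIN_APPROX_NONE)[0]:
        if cv2.contourArea(c)<amin: continue
        f=lambda p:((p[0]+.5)/S-.5+x0,(p[1]+.5)/S-.5+y0)
        M=cv2.moments(c);g=f((M['m10']/M['m00'],M['m01']/M['m00']))
        r=cv2.minAreaRect(c);cc,rad=cv2.minEnclosingCircle(cv2.convexHull(c))
        w=[plane("top",f(p),z) for p in cv2.boxPoints(r)];d=w[1]-w[0]
        print(name,cv2.contourArea(c)/S/S,"mom",np.round(g,2),np.round(plane("top",g,z),4),"circ",np.round(f(cc),2),rad/S,np.round(plane("top",f(cc),z)[:2],4),"rect",np.round(plane("top",f(r[0]),z)[:2],4),np.round([np.linalg.norm(w[1]-w[0]),np.linalg.norm(w[2]-w[1])],4),"yaw90",np.round(np.degrees(np.arctan2(d[1],d[0]))%90,1))
k=crop(410,475,190,250);h=cv2.cvtColor(k,cv2.COLOR_BGR2HSV)
rep("hubtop",cv2.inRange(h,(22,150,150),(35,255,255)),410,190,.056)
rep("ends",cv2.inRange(h,(0,0,0),(180,255,50)),410,190,.046,40)
for nm,x0 in(("L",205),("M",258),("R",312)):
    k=crop(x0,x0+48,180,226);h=cv2.cvtColor(k,cv2.COLOR_BGR2HSV)
    m=cv2.inRange(h,(0,0,50),(180,60,120));rep(nm+"collar",cv2.morphologyEx(m,cv2.MORPH_OPEN,np.ones((9,9))),x0,180,.081,400)
    m=cv2.inRange(h,(0,0,150),(180,90,255));m2=np.zeros_like(m);cv2.circle(m2,(96,92),46,255,-1);rep(nm+"white",m&m2,x0,180,.111,30)
E
```

```text
hubtop 209.0 mom [443.46 219.72] [ 0.4208 -0.3706  0.056 ] circ [443.38 219.5 ] 10.52157974243164 [ 0.4214 -0.3704] rect [ 0.4211 -0.3707] [0.0396 0.0391] yaw90 31.0
ends 33.0 mom [420.36 233.36] [ 0.3869 -0.3121  0.046 ] circ [420.47 233.14] 3.781893014907837 [ 0.3875 -0.3124] rect [ 0.3867 -0.3116] [0.0151 0.0183] yaw90 36.2
ends 5.3125 mom [437.06 228.82] [ 0.3982 -0.3557  0.046 ] circ [437.75 228.88] 2.2534945011138916 [ 0.398  -0.3574] rect [ 0.3976 -0.3564] [0.0096 0.0099] yaw90 31.3
ends 2.90625 mom [431.76 221.69] [ 0.4168 -0.3428  0.046 ] circ [431.81 221.75] 1.318463921546936 [ 0.4166 -0.3429] rect [ 0.4173 -0.3428] [0.0062 0.0054] yaw90 25.7
ends 4.46875 mom [430.47 219.05] [ 0.4237 -0.3398  0.046 ] circ [431.   218.75] 2.2150306701660156 [ 0.4245 -0.3412] rect [ 0.4238 -0.3411] [0.011  0.0059] yaw90 89.4
ends 23.09375 mom [464.96 206.1 ] [ 0.4565 -0.4308  0.046 ] circ [464.29 206.52] 3.6877965927124023 [ 0.4554 -0.429 ] rect [ 0.4559 -0.4304] [0.0131 0.0175] yaw90 35.2
Lcollar 243.9375 mom [226.08 204.85] [0.463  0.1855 0.081 ] circ [226.25 203.38] 12.135329246520996 [0.4
[... 1154 characters left out ...]
0.0224] [0.0039 0.0163] yaw90 48.3
Mwhite 8.25 mom [281.71 195.15] [0.4822 0.0412 0.111 ] circ [281.75 195.  ] 2.5310821533203125 [0.4825 0.0411] rect [0.4825 0.0412] [0.0124 0.0058] yaw90 80.6
Rcollar 258.6875 mom [335.4 203.3] [ 0.4637 -0.0925  0.081 ] circ [335.7  202.45] 11.094460487365723 [ 0.4659 -0.0933] rect [ 0.4654 -0.0931] [0.0522 0.0536] yaw90 89.3
Rwhite 35.84375 mom [336.01 200.94] [ 0.4661 -0.0931  0.111 ] circ [336.01 200.79] 4.584301471710205 [ 0.4665 -0.0932] rect [ 0.4656 -0.0931] [0.0189 0.0186] yaw90 70.9
Rwhite 8.53125 mom [338.77 194.63] [ 0.4818 -0.1002  0.111 ] circ [339.18 194.64] 2.8036537170410156 [ 0.4817 -0.1012] rect [ 0.4819 -0.1005] [0.0137 0.0059] yaw90 64.1
```

{"method": "arm_command", "body": {"series": [[[-0.31,-0.5,0],[0,0,0.036],1],[[-0.625,-1,0],[0,0,0.072],1],[[-0.625,-1,0],[0,0,0.072],1]]}}

```text
clock: 0.4
tool_pos: [0.1501, 0.4176, 0.2109]
ee_rot: [0.228, 0.974, -0.001, 0.0]
wrist_force: [-0.1, 0.2, 0.3]
gripper_width: 0.0856
grasp_force: 0.0
```

{"method": "arm_command", "body": {"series": [[[-0.5,-0.5,0],[0,0,0],1],[[-1,-1,0],[0,0,0],1],[[-1,-1,0],[0,0,0],1]]}}

```text
clock: 0.7
tool_pos: [0.1865, 0.3118, 0.2109]
ee_rot: [0.226, 0.974, -0.001, 0.0]
wrist_force: [0.0, 0.2, -0.4]
gripper_width: 0.0854
grasp_force: 0.0
```

{"method": "arm_command", "body": {"series": [[[-0.5,-0.5,0],[0,0,0],1],[[-1,-1,0],[0,0,0],1],[[-1,-1,0],[0,0,0],1]]}}

```text
clock: 1.0
tool_pos: [0.2234, 0.2052, 0.211]
ee_rot: [0.227, 0.974, -0.0, 0.0]
wrist_force: [-0.4, 0.2, 0.3]
gripper_width: 0.0854
grasp_force: 0.0
```

{"method": "arm_command", "body": {"series": [[[-0.4,-0.4,0],[0,0,0],1],[[-0.8,-0.8,0],[0,0,0],1],[[-1,-1,0],[0,0,0],1],[[-1,-1,0],[0,0,0],1]]}}

```text
clock: 1.4
tool_pos: [0.2605, 0.0993, 0.2109]
ee_rot: [0.228, 0.974, 0.0, 0.0]
wrist_force: [-0.9, 1.3, -0.6]
gripper_width: 0.0854
grasp_force: 0.0
```

{"method": "arm_command", "body": {"series": [[[-0.4,-0.4,0],[0,0,0],1],[[-0.8,-0.8,0],[0,0,0],1],[[-1,-1,0],[0,0,0],1],[[-1,-1,0],[0,0,0],1]]}}

```text
clock: 1.8
tool_pos: [0.2975, -0.0071, 0.2107]
ee_rot: [0.227, 0.974, -0.0, -0.0]
wrist_force: [0.2, -0.5, -0.0]
gripper_width: 0.0854
grasp_force: 0.0
```

{"method": "arm_command", "body": {"series": [[[-0.5,-0.5,0],[0,0,0],1],[[-1,-1,0],[0,0,0],1],[[-1,-1,0],[0,0,0],1]]}}

```text
clock: 2.1
tool_pos: [0.3349, -0.1148, 0.2106]
ee_rot: [0.226, 0.974, -0.0, 0.0]
wrist_force: [0.3, 0.5, -0.2]
gripper_width: 0.0854
grasp_force: 0.0
```

{"method": "arm_command", "body": {"series": [[[-0.5,-0.5,0],[0,0,0.04],1],[[-1,-1,0],[0,0,0.08],1],[[-1,-1,0],[0,0,0.12],1],[[-1,-1,0],[0,0,0.185],1],[[-1,-1,0],[0,0,0.185],1]]}}

```text
clock: 2.6
tool_pos: [0.3709, -0.2192, 0.2103]
ee_rot: [0.497, 0.868, 0.0, -0.001]
wrist_force: [0.3, 1.1, 0.4]
gripper_width: 0.0849
grasp_force: 0.0
```

```bash
cat > togo.py <<'E'
from h import *
import sys
x,y,z,yaw=map(float,sys.argv[1:5])  # goal TCP, yaw of tool y (deg)
s=sense();r=R.from_quat(s["ee_rot"]);t=r.as_matrix()[:,1];cy=np.degrees(np.arctan2(t[1],t[0]))
print("pos",s["tool_pos"].round(4),"yaw",round(cy,2),"clock",s["clock"],"q",s["joints"].round(2),"w",round(float(s["gripper_width"]),4),"F",s["wrist_force"].round(1),"T",s["torque"].round(2))
print("shift units",(r.inv().apply(np.array([x,y,z])-s["tool_pos"])/.08).round(3),"turn",round(-((yaw-cy+180)%360-180)/180,4))
E
python3 togo.py .4213 -.3708 .035 30.7
```

```text
pos [ 0.3709 -0.2192  0.2103] yaw 30.42 clock 2.6 q [-0.53 -0.05 -0.23  1.4   0.    0.51] w 0.0849 F [0.3 1.1 0.4] T [0.05 0.04 0.05]
shift units [-1.956 -0.417  2.188] turn -0.0016
```

{"method": "arm_command", "body": {"series": [[[-0.5,-0.2,0],[0,0,0],1],[[-0.98,-0.4,0.2],[0,0,0],1],[[-0.98,-0.417,0.4],[0,0,0],1]]}}

```text
clock: 2.9
tool_pos: [0.3836, -0.3067, 0.1779]
ee_rot: [0.496, 0.869, -0.0, 0.001]
wrist_force: [0.8, 0.0, -0.4]
gripper_width: 0.0855
grasp_force: 0.0
```

{"method": "arm_command", "body": {"series": [[[-0.5,0,0.1],[0,0,0],1],[[-0.977,0,0.4],[0,0,0],1],[[-0.977,0,0.6],[0,0,0],1],[[-0.977,0,0.6],[0,0,0],1]]}}

```text
clock: 3.3
tool_pos: [0.4214, -0.3697, 0.1273]
ee_rot: [0.495, 0.869, 0.001, -0.003]
wrist_force: [-0.9, 1.4, 0.6]
gripper_width: 0.0853
grasp_force: 0.0
```

```bash
python3 togo.py .4213 -.3708 .035 30.7; python3 - <<'E'
from h import *
a=read_camera("top");b=read_camera("scene")
o=np.hstack([cv2.resize(a[180:260,400:490],None,fx=4,fy=4),cv2.resize(b[170:270,160:260],None,fx=3.6,fy=3.2)]);cv2.imwrite("pics/c1.png",o)
E
```

```text
pos [ 0.4214 -0.3697  0.1273] yaw 30.71 clock 3.3 q [-0.72  0.21 -0.12  1.24  0.    0.31] w 0.0853 F [-0.9  1.4  0.6] T [0.05 0.07 0.02]
shift units [-0.018 -0.006  1.154] turn 0.0001
```

View pics/c1.png

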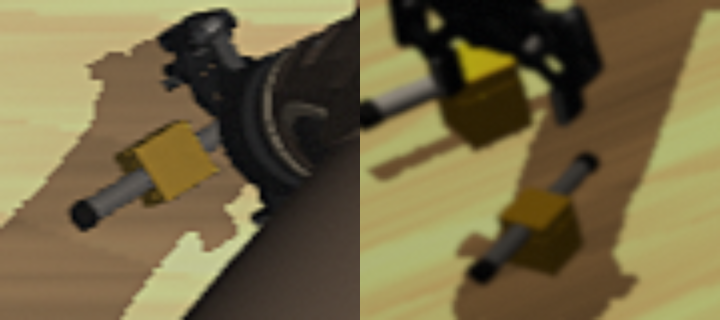

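The hub is undisturbed (top px ≈ (444,220)), with the gripper above it and parallax shifting its image. I'll check the alignment by projection before descending.

```bash
python3 - <<'E'
from h import *
s=sense();r=R.from_quat(s["ee_rot"]);p=s["tool_pos"]
for n,(x0,y0,fx,fy,o) in {"top":(400,180,4,4,0),"scene":(160,170,3.6,3.2,360)}.items():
    for l,v in(("tcp",[0,0,0]),("fing+",[0,.045,.006]),("fing-",[0,-.045,.006])):
        q=proj(n,p+r.apply(v));print(n,l,q.round(1),"crop",((q[0]-x0)*fx+o).round(),((q[1]-y0)*fy).round())
    print(n,"hub",proj(n,[.4213,-.3708,.056]).round(1))
    if n=="scene":
        for c in blobs(cv2.imread("pics/scene0.png"),(24,170,60),(32,255,255),20): print(cv2.boundingRect(c)) if cv2.contourArea(c)<600 else 0
E
```

```text
top tcp [451.7 217. ] crop 207.0 148.0
top fing+ [440.7 201.4] crop 163.0 86.0
top fing- [461.3 233.1] crop 245.0 212.0
top hub [443.5 219.5]
scene tcp [204.7 212.5] crop 521.0 136.0
scene fing+ [220.5 218.6] crop 578.0 156.0
scene fing- [190.  210.1] crop 468.0 128.0
scene hub [209.3 234. ]
(199, 229, 19, 13)
(179, 182, 24, 15)
```

{"method": "arm_command", "body": {"series": [[[-0.018,0,0.3],[0,0,0],1],[[-0.018,0,0.6],[0,0,0],1],[[-0.018,0,0.9],[0,0,0],1],[[-0.018,0,0.9],[0,0,0],1],[[-0.018,0,0.9],[0,0,0],1]]}}

```text
clock: 3.9
tool_pos: [0.4222, -0.3725, 0.0605]
ee_rot: [0.495, 0.869, -0.0, 0.001]
wrist_force: [-0.8, -0.5, 0.6]
gripper_width: 0.0853
grasp_force: 0.0
```

```bash
python3 togo.py .4213 -.3708 .035 30.7; python3 - <<'E'
from h import *
a=read_camera("top");b=read_camera("scene")
o=np.hstack([cv2.resize(a[180:260,400:490],None,fx=4,fy=4),cv2.resize(b[190:270,160:260],None,fx=4,fy=4)]);cv2.imwrite("pics/c2.png",o)
E
```

```text
pos [ 0.4222 -0.3725  0.0605] yaw 30.68 clock 3.9 q [-0.72  0.24 -0.24  1.09  0.    0.31] w 0.0853 F [-0.8 -0.5  0.6] T [ 0.01 -0.01 -0.03]
shift units [0.025 0.001 0.319] turn -0.0001
```

View pics/c2.png

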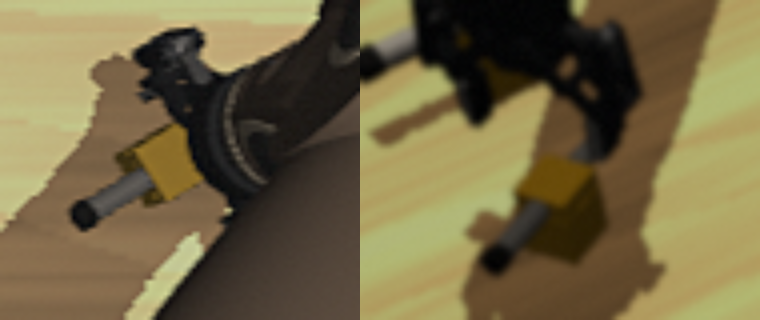

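```bash
python3 - <<'E'
from h import *
s=sense();r=R.from_quat(s["ee_rot"]);p=s["tool_pos"]
X,e=tri((220,229),(437.5,204));print(X.round(4),e,"tool frame",r.inv().apply(X-p).round(4))
for zz in(-.02,0,.006,.019):
  for v in(.045,-.045): print(zz,v,proj("top",p+r.apply([0,v,zz])).round(1),proj("scene",p+r.apply([0,v,zz])).round(1))
for X in((.387,-.312,.046),(.4565,-.4308,.046)): print(proj("scene",X).round(1))
E
```

```text
[ 0.4571 -0.3505  0.0887] 0.00423199759150633 tool frame [ 0.0021  0.0413 -0.0274]
-0.02 0.045 [437.4 203. ] [222.1 232. ]
-0.02 -0.045 [457.2 233.5] [192.3 223.5]
0 0.045 [435.4 203.9] [223.2 237.7]
0 -0.045 [454.8 233.9] [193.7 229.1]
0.006 0.045 [434.9 204.1] [223.6 239.3]
0.006 -0.045 [454.2 234. ] [194.2 230.7]
0.019 0.045 [433.6 204.7] [224.3 242.9]
0.019 -0.045 [452.7 234.2] [195.1 234.3]
[223.7 220.7]
[194.7 254.7]
```

{"method": "arm_command", "body": {"series": [[[0.01,0,0.16],[0,0,0],1],[[0.025,0,0.32],[0,0,0],1],[[0.025,0,0.32],[0,0,0],1]]}}

```text
clock: 4.3
tool_pos: [0.4193, -0.3701, 0.031]
ee_rot: [0.495, 0.869, 0.0, -0.002]
wrist_force: [-0.0, 0.3, -0.1]
gripper_width: 0.0854
grasp_force: 0.0
```

{"method": "arm_command", "body": {"series": [[[0,0,0],[0,0,0],0.3],[[0,0,0],[0,0,0],-0.1],[[0,0,0],[0,0,0],-0.4],[[0,0,0],[0,0,0],-0.4],[[0,0,0],[0,0,0],-0.4],[[0,0,0],[0,0,0],-0.4],[[0,0,0],[0,0,0],-0.4]], "squeeze": 60}}

```text
clock: 5.0
tool_pos: [0.4209, -0.3731, 0.0362]
ee_rot: [0.496, 0.869, -0.002, 0.002]
wrist_force: [-5.3, -0.2, 14.3]
gripper_width: 0.0258
grasp_force: 10.8
```

```bash
python3 togo.py .4213 -.3708 .035 30.7
```

```text
pos [ 0.4209 -0.3731  0.0362] yaw 30.58 clock 5.0 q [-0.72  0.25 -0.28  1.04 -0.    0.31] w 0.0258 F [-5.3 -0.2 14.3] T [-0.07  1.11  0.06]
shift units [0.023 0.019 0.015] turn -0.0006
```

View pics/c3.png

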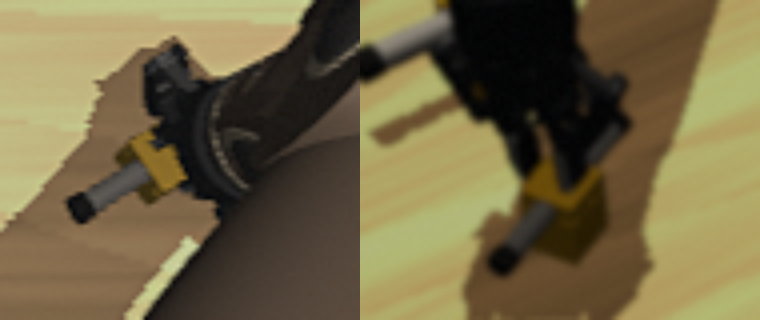

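The fingertips are resting on top of the hub (scene crop ≈ (555,175)), so they really sit about 20 mm behind the reported TCP, not 19 mm ahead of it. I'll lift, open, recheck the handle and correct for the offset.

{"method": "arm_command", "body": {"series": [[[0,0,-0.3],[0,0,0],-0.4],[[0,0,-0.4],[0,0,0],0.5],[[0,0,-0.4],[0,0,0],1],[[0,0,-0.4],[0,0,0],1],[[0,0,-0.4],[0,0,0],1],[[0,0,-0.4],[0,0,0],1]]}}

```text
clock: 5.7
tool_pos: [0.4202, -0.3709, 0.0643]
ee_rot: [0.495, 0.869, 0.0, -0.001]
wrist_force: [-0.3, 0.5, -0.1]
gripper_width: 0.0857
grasp_force: 0.0
```

```bash
python3 togo.py .4213 -.3708 -.010 30.7; python3 - <<'E'
from h import *
def meas(b,a,tag):
    h=cv2.cvtColor(b,cv2.COLOR_BGR2HSV)
    for c in blobs(b[225:262,185:232],(20,120,35),(32,255,255),15): M=cv2.moments(c);print(tag,"yel",cv2.contourArea(c),round(M['m10']/M['m00']+185,2),round(M['m01']/M['m00']+225,2),cv2.boundingRect(c))
    for c in blobs(b[240:265,185:205],(0,0,0),(180,255,45),8): M=cv2.moments(c);print(tag,"end scene",cv2.contourArea(c),round(M['m10']/M['m00']+185,2),round(M['m01']/M['m00']+240,2))
    for c in blobs(a[225:242,412:428],(0,0,0),(180,255,50),8): M=cv2.moments(c);print(tag,"end top",cv2.contourArea(c),round(M['m10']/M['m00']+412,2),round(M['m01']/M['m00']+225,2))
meas(cv2.imread("pics/scene0.png"),cv2.imread("pics/top0.png"),0)
a=read_camera("top");b=read_camera("scene");meas(b,a,1)
o=np.hstack([cv2.resize(a[180:260,400:490],None,fx=4,fy=4),cv2.resize(b[190:270,160:260],None,fx=4,fy=4)]);cv2.imwrite("pics/c4.png",o)
E
```

```text
pos [ 0.4202 -0.3709  0.0643] yaw 30.63 clock 5.7 q [-0.72  0.23 -0.23  1.11  0.    0.31] w 0.0857 F [-0.3  0.5 -0.1] T [ 0.02 -0.01  0.01]
shift units [-0.007  0.013  0.929] turn -0.0004
0 yel 405.0 210.69 241.44 (10, 3, 33, 34)
0 end scene 9.5 202.96 249.19
0 end scene 21.0 193.95 254.23
0 end top 26.5 420.38 233.4
1 yel 345.5 210.44 240.98 (13, 4, 23, 26)
1 end scene 53.5 196.28 252.45
1 end top 29.0 420.6 233.52
```

View pics/c4.png

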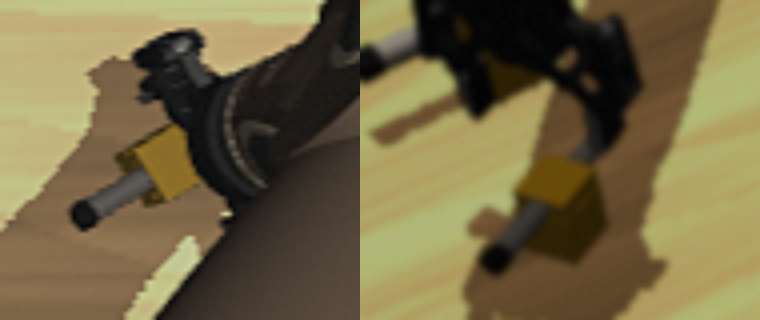

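The handle has not moved: its top-view end is still at (420.5,233.5). I'll descend with the corrected height.

{"method": "arm_command", "body": {"series": [[[0,0,0.2],[0,0,0],1],[[0,0,0.4],[0,0,0],1],[[0,0,0.55],[0,0,0],1],[[0,0,0.6],[0,0,0],1],[[0,0,0.6],[0,0,0],1]]}}

```text
clock: 6.3
tool_pos: [0.4203, -0.371, 0.0166]
ee_rot: [0.495, 0.869, 0.0, -0.001]
wrist_force: [-0.6, -0.9, -0.2]
gripper_width: 0.0858
grasp_force: 0.0
```

{"method": "arm_command", "body": {"series": [[[0,0,0.1],[0,0,0],1],[[0,0,0.2],[0,0,0],1],[[0,0,0.28],[0,0,0],1],[[0,0,0.28],[0,0,0],1]]}}

```text
clock: 6.7
tool_pos: [0.42, -0.3707, -0.0063]
ee_rot: [0.495, 0.869, 0.0, -0.001]
wrist_force: [-0.3, -0.3, 0.7]
gripper_width: 0.0847
grasp_force: 0.0
```

{"method": "arm_command", "body": {"series": [[[0,0,0],[0,0,0],0.5],[[0,0,0],[0,0,0],0.2],[[0,0,0],[0,0,0],0],[[0,0,0],[0,0,0],-0.2],[[0,0,0],[0,0,0],-0.3],[[0,0,0],[0,0,0],-0.3],[[0,0,0],[0,0,0],-0.3]]}}

```text
clock: 7.4
tool_pos: [0.4208, -0.3716, -0.0046]
ee_rot: [0.495, 0.869, -0.0, 0.0]
wrist_force: [-1.4, 0.1, 5.3]
gripper_width: 0.0393
grasp_force: 61.3
```

{"method": "arm_command", "body": {"series": [[[0,0,-0.2],[0,0,0],-0.3],[[0,0,-0.5],[0,0,0],-0.3],[[0,0,-0.8],[0,0,0],-0.3],[[0,0,-1],[0,0,0],-0.3],[[0,0,-1],[0,0,0],-0.3]]}}

```text
clock: 7.9
tool_pos: [0.4214, -0.3718, 0.0763]
ee_rot: [0.495, 0.869, -0.0, 0.001]
wrist_force: [1.0, -0.7, -4.2]
gripper_width: 0.0392
grasp_force: 61.2
```

{"method": "arm_command", "body": {"series": [[[0.2,0.15,-0.4],[0,0,0],-0.3],[[0.5,0.4,-0.8],[0,0,0],-0.3],[[0.8,0.65,-0.85],[0,0,0],-0.3],[[0.904,0.752,-0.85],[0,0,0],-0.3],[[0.904,0.752,-0.85],[0,0,0],-0.3]]}}

```text
clock: 8.4
tool_pos: [0.4352, -0.2767, 0.1413]
ee_rot: [0.494, 0.869, 0.0, -0.001]
wrist_force: [-0.4, 0.6, -3.8]
gripper_width: 0.0393
grasp_force: 62.2
```

{"method": "arm_command", "body": {"series": [[[0.25,0.2,0],[0,0,0],-0.3],[[0.55,0.45,0],[0,0,0],-0.3],[[0.85,0.7,0],[0,0,0],-0.3],[[0.904,0.752,0],[0,0,0],-0.3]]}}

```text
clock: 8.8
tool_pos: [0.4498, -0.1838, 0.1411]
ee_rot: [0.494, 0.869, 0.0, -0.002]
wrist_force: [0.4, -0.3, -3.0]
gripper_width: 0.0394
grasp_force: 62.1
```

{"method": "arm_command", "body": {"series": [[[0.25,0.2,0],[0,0,-0.04],-0.3],[[0.55,0.45,0],[0,0,-0.08],-0.3],[[0.85,0.7,0],[0,0,-0.12],-0.3],[[0.904,0.752,0],[0,0,-0.16],-0.3],[[0.904,0.752,0],[0,0,-0.2],-0.3],[[0.904,0.752,0],[0,0,-0.218],-0.3],[[0.904,0.752,0],[0,0,-0.218],-0.3]]}}

```text
clock: 9.5
tool_pos: [0.4651, -0.0935, 0.1416]
ee_rot: [0.175, 0.985, -0.0, -0.001]
wrist_force: [-0.6, -0.1, -3.3]
gripper_width: 0.0394
grasp_force: 62.3
```

```bash
python3 togo.py .4655 -.093 .076 70; python3 - <<'E'
from h import *
a=read_camera("top");b=read_camera("scene");cv2.imwrite("pics/t5.png",a);cv2.imwrite("pics/s5.png",b)
o=np.hstack([cv2.resize(a[160:240,290:380],None,fx=4,fy=4),cv2.resize(b[150:230,260:360],None,fx=4,fy=4)]);cv2.imwrite("pics/c5.png",o)
E
```

```text
pos [ 0.4651 -0.0935  0.1416] yaw 69.84 clock 9.5 q [-0.2   0.04 -0.28  1.25 -0.    0.15] w 0.0394 F [-0.6 -0.1 -3.3] T [-0.01 -0.01  0.04]
shift units [-0.004  0.008  0.82 ] turn -0.0009
```

View pics/c5.png

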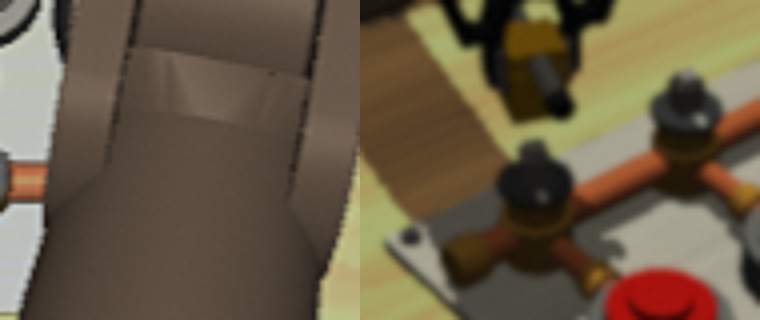

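The top view is blocked by the arm. In the scene view the hub hangs at about crop (533,75) over the right stem top at about (533,150), so it looks aligned. I'll check numerically.

```bash
python3 - <<'E'
from h import *
b=cv2.imread("pics/s5.png");s=sense();p=s["tool_pos"]
S=4;x0,y0=285,150
k=cv2.resize(b[150:182,285:320],None,fx=S,fy=S,interpolation=cv2.INTER_CUBIC)
m=cv2.inRange(cv2.cvtColor(k,cv2.COLOR_BGR2HSV),(18,120,30),(34,255,255))
ys,xs=np.nonzero(m)
for y in range(20,128,12):
    q=xs[ys==y]; 
    if len(q): print("row",y/S+y0,"yellow x",q.min()/S+x0,q.max()/S+x0)
yaw=np.radians(-20.2);c=p.copy();zb=p[2]+.005
for z in(zb,zb+.056):
    print("hub corners z",round(z,3),[proj("scene",[c[0]+.02*(i*np.cos(yaw)-j*np.sin(yaw)),c[1]+.02*(i*np.sin(yaw)+j*np.cos(yaw)),z]).round(1).tolist() for i,j in((1,1),(1,-1),(-1,-1),(-1,1))])
print("bar end",proj("scene",[c[0]+.075*np.cos(yaw),c[1]+.075*np.sin(yaw),zb+.046]).round(1))
for n in("scene0",):
    im=cv2.imread(f"pics/{n}.png");k=cv2.resize(im[178:215,285:322],None,fx=S,fy=S,interpolation=cv2.INTER_CUBIC);h=cv2.cvtColor(k,cv2.COLOR_BGR2HSV)
    m=cv2.inRange(h,(0,0,0),(180,80,75))
    for c in cv2.findContours(m,0,2)[0]:
        if cv2.contourArea(c)>400: print("collar dark",np.array(cv2.boundingRect(c))/S+[285,178,0,0])
print("stem top pred",proj("scene",[.4655,-.093,.111]).round(1),"collar centre",proj("scene",[.4655,-.093,.081]).round(1),"L/R",[proj("scene",[.4655+.028*np.cos(t),-.093+.028*np.sin(t),.081])[0].round(1) for t in np.radians([56,236])])
E
```

```text
row 155.0 yellow x 297.25 308.5
row 158.0 yellow x 295.75 310.5
row 161.0 yellow x 295.5 315.25
row 164.0 yellow x 296.0 319.25
row 167.0 yellow x 296.5 319.75
row 170.0 yellow x 291.5 314.5
row 173.0 yellow x 285.0 312.75
row 176.0 yellow x 286.0 305.75
row 179.0 yellow x 288.5 308.25
hub corners z 0.147 [[312.5, 178.0], [298.3, 180.7], [294.5, 172.5], [308.3, 169.9]]
hub corners z 0.203 [[312.2, 160.9], [297.6, 163.6], [293.6, 155.5], [307.9, 153.0]]
bar end [311.  177.1]
collar dark [313.   202.5    9.     7.75]
collar dark [294.75 188.    18.5   14.25]
stem top pred [304.  185.7] collar centre [304.2 194. ] L/R [np.float64(314.1), np.float64(294.4)]
```

{"method": "arm_command", "body": {"series": [[[0,0,0.12],[0,0,0],-0.3],[[0,0,0.25],[0,0,0],-0.3],[[0,0,0.32],[0,0,0],-0.3],[[0,0,0.32],[0,0,0],-0.3],[[0,0,0.32],[0,0,0],-0.3]]}}

```text
clock: 10.1
tool_pos: [0.4652, -0.0926, 0.1171]
ee_rot: [0.175, 0.985, 0.0, -0.0]
wrist_force: [0.4, -0.1, -2.7]
gripper_width: 0.0395
grasp_force: 62.3
```

```bash
python3 togo.py .4655 -.093 .076 70; python3 - <<'E'
from h import *
b=read_camera("scene");cv2.imwrite("pics/s6.png",b)
p=sense()["tool_pos"];yaw=np.radians(-20.2);zb=p[2]+.005
k=cv2.resize(b[150:215,275:345],None,fx=8,fy=8,interpolation=cv2.INTER_CUBIC)
for z in(zb,zb+.056):
    q=np.array([proj("scene",[p[0]+.02*(i*np.cos(yaw)-j*np.sin(yaw)),p[1]+.02*(i*np.sin(yaw)+j*np.cos(yaw)),z]) for i,j in((1,1),(1,-1),(-1,-1),(-1,1))])
    for u,v in q: cv2.circle(k,(int((u-275+.5)*8),int((v-150+.5)*8)),3,(255,255,0),-1)
u,v=proj("scene",[p[0]+.075*np.cos(yaw),p[1]+.075*np.sin(yaw),zb+.046]);cv2.circle(k,(int((u-275+.5)*8),int((v-150+.5)*8)),3,(0,255,0),-1)
k=np.clip(k.astype(float)*1.5,0,255).astype(np.uint8);cv2.imwrite("pics/c6.png",k)
E
```

```text
pos [ 0.4652 -0.0926  0.1171] yaw 69.87 clock 10.1 q [-0.2   0.05 -0.33  1.19  0.    0.15] w 0.0395 F [ 0.4 -0.1 -2.7] T [-0.04 -0.04  0.  ]
shift units [-0.006 -0.003  0.513] turn -0.0007
```

View pics/c6.png

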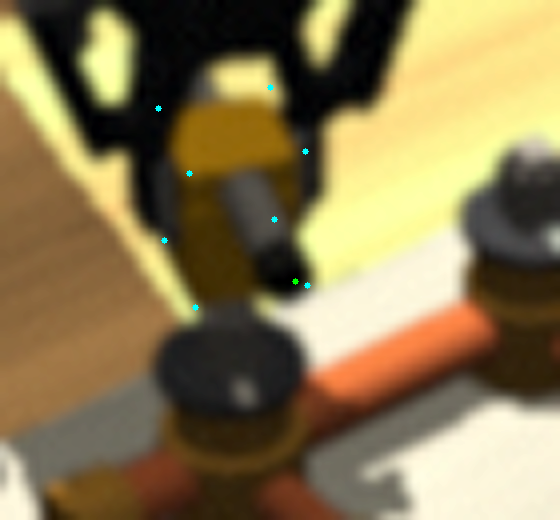

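The hub and the right collar show the same offset of about 1 px from prediction (crop hub bottom (187,300), collar centre (229,366)), so they line up with each other. I'll lower slowly onto the stem.

{"method": "arm_command", "body": {"series": [[[0,0,0.04],[0,0,0],-0.3],[[0,0,0.08],[0,0,0],-0.3],[[0,0,0.12],[0,0,0],-0.3],[[0,0,0.16],[0,0,0],-0.3],[[0,0,0.2],[0,0,0],-0.3],[[0,0,0.2],[0,0,0],-0.3]]}}

```text
clock: 10.75
tool_pos: [0.4652, -0.0927, 0.1008]
ee_rot: [0.175, 0.985, -0.0, -0.0]
wrist_force: [-0.1, -0.3, -3.9]
gripper_width: 0.0396
grasp_force: 62.3
```

```bash
python3 togo.py .4655 -.093 .076 70
```

```text
pos [ 0.4652 -0.0927  0.1008] yaw 69.87 clock 10.75 q [-0.2   0.06 -0.36  1.16 -0.    0.15] w 0.0396 F [-0.1 -0.3 -3.9] T [-0.12  0.06 -0.  ]
shift units [-0.005 -0.001  0.31 ] turn -0.0007
```

Five millimetres in with no resistance. Continuing down.

{"method": "arm_command", "body": {"series": [[[0,0,0.04],[0,0,0],-0.3],[[0,0,0.08],[0,0,0],-0.3],[[0,0,0.12],[0,0,0],-0.3],[[0,0,0.16],[0,0,0],-0.3],[[0,0,0.2],[0,0,0],-0.3],[[0,0,0.2],[0,0,0],-0.3]]}}

```text
clock: 11.35
tool_pos: [0.4652, -0.0931, 0.0847]
ee_rot: [0.175, 0.985, -0.001, -0.0]
wrist_force: [0.6, -5.0, -5.4]
gripper_width: 0.0392
grasp_force: 62.4
```

```bash
python3 togo.py .4655 -.093 .076 70
```

```text
pos [ 0.4652 -0.0931  0.0847] yaw 69.85 clock 11.35 q [-0.2   0.06 -0.39  1.12 -0.    0.15] w 0.0392 F [ 0.6 -5.  -5.4] T [-1.23 -0.04 -0.06]
shift units [-0.003  0.003  0.109] turn -0.0008
```

{"method": "arm_command", "body": {"series": [[[0,0,0.03],[0,0,0],-0.3],[[0,0,0.06],[0,0,0],-0.3],[[0,0,0.09],[0,0,0],-0.3],[[0,0,0.12],[0,0,0],-0.3],[[0,0,0.12],[0,0,0],-0.3]]}}

```text
clock: 11.85
tool_pos: [0.4654, -0.0933, 0.0764]
ee_rot: [0.175, 0.985, -0.001, 0.0]
wrist_force: [-4.4, -5.3, 4.6]
gripper_width: 0.0396
grasp_force: 63.0
```

```bash
python3 togo.py .4655 -.093 .076 70
```

```text
pos [ 0.4654 -0.0933  0.0764] yaw 69.85 clock 11.85 q [-0.2   0.07 -0.4   1.1  -0.    0.15] w 0.0396 F [-4.4 -5.3  4.6] T [-1.07  0.87 -0.04]
shift units [-0.001  0.004  0.005] turn -0.0008
```

{"method": "arm_command", "body": {"series": [[[0,0,0.03],[0,0,0],-0.3],[[0,0,0.05],[0,0,0],-0.3],[[0,0,0.05],[0,0,0],-0.3],[[0,0,0.05],[0,0,0],-0.3]]}}

```text
clock: 12.25
tool_pos: [0.4656, -0.0933, 0.0762]
ee_rot: [0.175, 0.985, -0.001, 0.002]
wrist_force: [-14.4, -3.7, 33.2]
gripper_width: 0.0394
grasp_force: 66.8
```

The handle is seated: 33 N up with no more travel. Now I'll turn clockwise while easing the down-force.

{"method": "arm_command", "body": {"series": [[[0,0,-0.04],[0,0,0],-0.3],[[0,0,-0.04],[0,0,0.03],-0.3],[[0,0,-0.04],[0,0,0.07],-0.3],[[0,0,-0.04],[0,0,0.11],-0.3],[[0,0,-0.04],[0,0,0.15],-0.3],[[0,0,-0.04],[0,0,0.19],-0.3],[[0,0,-0.04],[0,0,0.22],-0.3],[[0,0,-0.04],[0,0,0.22],-0.3]], "squeeze": 80}}

```text
clock: 13.05
tool_pos: [0.4657, -0.0935, 0.0764]
ee_rot: [0.499, 0.867, -0.001, 0.001]
wrist_force: [-5.3, -4.8, 10.0]
gripper_width: 0.0393
grasp_force: 82.5
```

```bash
python3 togo.py .4655 -.093 .076 -60
```

```text
pos [ 0.4657 -0.0935  0.0764] yaw 30.13 clock 13.05 q [-0.2   0.07 -0.4   1.1  -0.    0.85] w 0.0393 F [-5.3 -4.8 10. ] T [-1.15  1.13 -0.04]
shift units [0.007 0.001 0.005] turn 0.5007
```

{"method": "arm_command", "body": {"series": [[[0,0,0],[0,0,0.04],-0.3],[[0,0,0],[0,0,0.08],-0.3],[[0,0,0],[0,0,0.12],-0.3],[[0,0,0],[0,0,0.16],-0.3],[[0,0,0],[0,0,0.2],-0.3],[[0,0,0],[0,0,0.24],-0.3],[[0,0,0],[0,0,0.28],-0.3],[[0,0,0],[0,0,0.32],-0.3],[[0,0,0],[0,0,0.36],-0.3],[[0,0,0],[0,0,0.38],-0.3]]}}

```text
clock: 14.05
tool_pos: [0.466, -0.0936, 0.0764]
ee_rot: [0.9, 0.436, 0.0, 0.001]
wrist_force: [-2.9, -5.9, 7.7]
gripper_width: 0.0392
grasp_force: 82.2
```

```bash
python3 togo.py .4655 -.093 .076 -60
```

```text
pos [ 0.466  -0.0936  0.0764] yaw -38.34 clock 14.05 q [-0.2   0.07 -0.4   1.1  -0.    2.04] w 0.0392 F [-2.9 -5.9  7.7] T [-1.19  1.01  0.32]
shift units [ 0.002 -0.009  0.004] turn 0.1203
```

{"method": "arm_command", "body": {"series": [[[0,0,0],[0,0,0.03],-0.3],[[0,0,0],[0,0,0.06],-0.3],[[0,0,0],[0,0,0.09],-0.3],[[0,0,0],[0,0,0.12],-0.3],[[0,0,0],[0,0,0.12],-0.3]]}}

```text
clock: 14.55
tool_pos: [0.4661, -0.0936, 0.0764]
ee_rot: [0.966, 0.26, 0.001, 0.001]
wrist_force: [-3.6, -5.2, 8.3]
gripper_width: 0.0393
grasp_force: 82.4
```

```bash
python3 togo.py .4655 -.093 .076 -60
```

```text
pos [ 0.4661 -0.0936  0.0764] yaw -59.87 clock 14.55 q [-0.2   0.07 -0.4   1.1  -0.    2.42] w 0.0393 F [-3.6 -5.2  8.3] T [-1.19  0.88 -0.  ]
shift units [-0.002 -0.01   0.005] turn 0.0007
```

{"method": "arm_command", "body": {"series": [[[0,0,0],[0,0,0.015],-0.3],[[0,0,0],[0,0,0.03],-0.3],[[0,0,0],[0,0,0.03],-0.3]]}}

```text
clock: 14.85
tool_pos: [0.466, -0.0937, 0.0763]
ee_rot: [0.977, 0.215, 0.001, 0.001]
wrist_force: [-3.4, -6.4, 8.7]
gripper_width: 0.0391
grasp_force: 82.4
```

```bash
python3 togo.py .4655 -.093 .076 -60; python3 - <<'E'
from h import *
b=read_camera("scene");a=cv2.imread("pics/s6.png")
cv2.imwrite("pics/c7.png",np.hstack([np.clip(cv2.resize(i[150:215,275:345],None,fx=5.5,fy=5.5,interpolation=cv2.INTER_CUBIC).astype(float)*1.5,0,255).astype(np.uint8) for i in(a,b)]))
E
```

```text
pos [ 0.466  -0.0937  0.0763] yaw -65.15 clock 14.85 q [-0.2   0.07 -0.4   1.1  -0.    2.51] w 0.0391 F [-3.4 -6.4  8.7] T [-1.3   0.87  0.41]
shift units [-0.003 -0.01   0.004] turn -0.0286
```

View pics/c7.png

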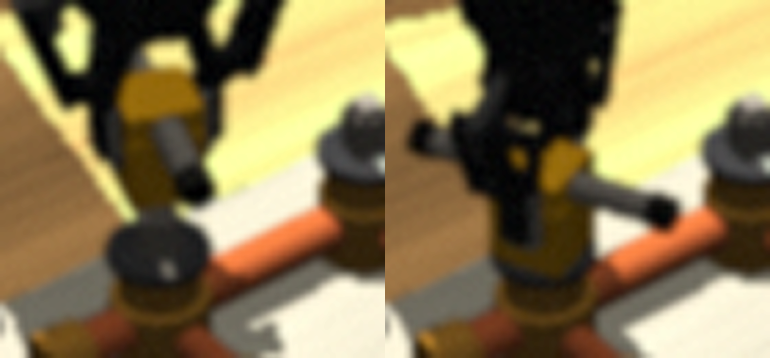

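The right half shows the handle fully down on the collar, the bar turned (end at crop (662,212)), and the mark gone from the camera side. I'll push gently on until the stop gives a clear torque.

{"method": "arm_command", "body": {"series": [[[0,0,0],[0,0,0.015],-0.3],[[0,0,0],[0,0,0.03],-0.3],[[0,0,0],[0,0,0.03],-0.3]]}}

```text
clock: 15.2
tool_pos: [0.4663, -0.0936, 0.0764]
ee_rot: [0.985, 0.171, 0.001, 0.002]
wrist_force: [-3.4, -6.7, 7.9]
gripper_width: 0.0392
grasp_force: 83.7
```

```bash
python3 togo.py .4655 -.093 .076 -60
```

```text
pos [ 0.4663 -0.0936  0.0764] yaw -70.27 clock 15.2 q [-0.2   0.07 -0.4   1.1  -0.    2.6 ] w 0.0392 F [-3.4 -6.7  7.9] T [-1.47  0.8   2.4 ]
shift units [-0.007 -0.011  0.005] turn -0.0571
```

Torque of 2.4 N·m means it is hard on the stop. Relax, release and retreat.

{"method": "arm_command", "body": {"series": [[[0,0,0],[0,0,-0.01],-0.3],[[0,0,0],[0,0,-0.015],-0.2],[[0,0,0],[0,0,-0.015],0.1],[[0,0,0],[0,0,-0.015],0.5],[[0,0,0],[0,0,-0.015],1],[[0,0,0],[0,0,-0.015],1],[[0,0,0],[0,0,-0.015],1],[[0,0,0],[0,0,-0.015],1]]}}

```text
clock: 16.0
tool_pos: [0.4654, -0.0925, 0.0748]
ee_rot: [0.981, 0.192, -0.0, -0.0]
wrist_force: [0.2, 0.1, 0.3]
gripper_width: 0.0856
grasp_force: 0.0
```

{"method": "arm_command", "body": {"series": [[[0,0,-0.15],[0,0,0],1],[[0,0,-0.4],[0,0,0],1],[[0,0,-0.7],[0,0,0],1],[[0,0,-1],[0,0,0],1],[[0,0,-1],[0,0,0],1]]}}

```text
clock: 16.5
tool_pos: [0.4673, -0.093, 0.1591]
ee_rot: [0.981, 0.192, 0.003, 0.001]
wrist_force: [0.7, 0.1, 0.3]
gripper_width: 0.0853
grasp_force: 0.0
```

```bash
python3 togo.py .25 -.093 .18 -60
```

```text
pos [ 0.4673 -0.093   0.1591] yaw -67.83 clock 16.5 q [-0.2   0.03 -0.25  1.28  0.    2.56] w 0.0853 F [0.7 0.1 0.3] T [-0.   -0.04 -0.01]
shift units [-2.514 -1.024 -0.278] turn -0.0435
```

{"method": "arm_command", "body": {"series": [[[0,0,-0.4],[0,0,0],1],[[-0.4,-0.16,-0.5],[0,0,0],1],[[-0.9,-0.36,-0.5],[0,0,0],1],[[-1,-0.4,-0.5],[0,0,0],1]]}}

```text
clock: 16.9
tool_pos: [0.3761, -0.0929, 0.1954]
ee_rot: [0.981, 0.192, -0.0, -0.0]
wrist_force: [0.7, 1.6, 0.2]
gripper_width: 0.0852
grasp_force: 0.0
```

{"method": "arm_command", "body": {"series": [[[-0.5,0.5,0],[0,0,0],1],[[-1,1,0],[0,0,0],1],[[-1,1,0],[0,0,0],1]]}}

```text
clock: 17.2
tool_pos: [0.3341, -0.2002, 0.195]
ee_rot: [0.982, 0.191, -0.0, 0.001]
wrist_force: [0.7, 0.5, -0.5]
gripper_width: 0.0849
grasp_force: 0.0
```

{"method": "arm_command", "body": {"series": [[[-0.5,0.5,0],[0,0,0],1],[[-1,1,0],[0,0,0],1],[[-1,1,0],[0,0,0],1]]}}

```text
clock: 17.5
tool_pos: [0.29, -0.3051, 0.1946]
ee_rot: [0.982, 0.19, -0.0, 0.0]
wrist_force: [0.6, 0.6, 0.0]
gripper_width: 0.0852
grasp_force: 0.0
```

```bash
python3 - <<'E'
from h import *
s=sense();print(s["tool_pos"],s["clock"])
a=read_camera("top");S=4;x0,y0=290,160
cv2.imwrite("pics/t8.png",a)
k=cv2.resize(a[160:245,290:385],None,fx=S,fy=S,interpolation=cv2.INTER_CUBIC);h=cv2.cvtColor(k,cv2.COLOR_BGR2HSV)
f=lambda p:((p[0]+.5)/S-.5+x0,(p[1]+.5)/S-.5+y0)
for nm,lo,hi,z in(("hub",(22,150,110),(35,255,255),.137),("ends",(0,0,0),(180,255,45),.127)):
  for c in cv2.findContours(cv2.inRange(h,lo,hi),0,1)[0]:
    if cv2.contourArea(c)<250: continue
    M=cv2.moments(c);g=f((M['m10']/M['m00'],M['m01']/M['m00']));r=cv2.minAreaRect(c);w=[plane("top",f(p),z) for p in cv2.boxPoints(r)];d=w[1]-w[0]
    print(nm,np.round(g,1),plane("top",g,z).round(4),"size",np.linalg.norm(d).round(4),np.linalg.norm(w[2]-w[1]).round(4),"yaw90",np.degrees(np.arctan2(d[1],d[0]))%90)
for i in(cv2.imread("pics/top0.png"),a):
  for c in blobs(i,(0,180,80),(4,255,255),300):print("red",cv2.minAreaRect(c)[0])
b=read_camera("scene")
for X in((.4655,-.093,.137),):print(proj("scene",X))
for c in blobs(b[150:200,285:325],(20,120,60),(34,255,255),25):print("scene yellow",cv2.boundingRect(c))
cv2.imwrite("pics/c8.png",np.hstack([k,cv2.resize(b[150:235,275:370],None,fx=4,fy=4)]))
E
```

```text
[ 0.29002808 -0.30512024  0.1946102 ] 17.5
hub [336.2 200.1] [ 0.4651 -0.0927  0.137 ] size 0.0428 0.0401 yaw90 26.081163103511813
ends [348.7 225.4] [ 0.4043 -0.1224  0.127 ] size 0.0175 0.0125 yaw90 21.706340468820343
ends [323.4 175.3] [ 0.5279 -0.0627  0.127 ] size 0.0161 0.0129 yaw90 27.42524830879472
ends [325.2 168. ] [ 0.5462 -0.0674  0.127 ] size 0.0097 0.0442 yaw90 64.31703953384886
ends [294.5 166.3] [0.5514 0.0081 0.127 ] size 0.0359 0.0077 yaw90 45.836413834113365
red (334.5, 150.5)
red (334.5, 96.0)
red (334.5, 150.5)
red (334.5, 96.0)
[303.69967217 178.16171489]
scene yellow (6, 10, 34, 36)
```

View pics/c8.png

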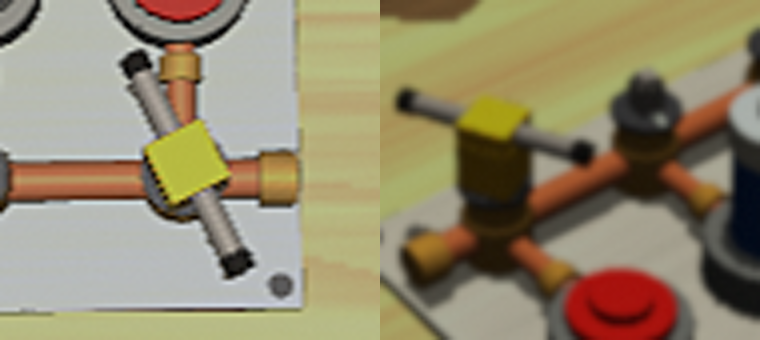

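The handle stands upright and home on the right stem (top crop hub (187,162)), with its bar at yaw −154°, which means the valve is at its stop. The red cap is unmoved. Handing in.

```bash
python3 -c "
from plant import finish_job;print(finish_job())"
```

```text
the job is handed in; nothing more can be done
None
```

The T-handle is fully home on the right valve (the one in front of the red-capped bay), that valve is turned clockwise hard against its stop, the gripper is clear, and the job is handed in; no verdict came back.

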